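# Comb display-stand pins straight in their packing tray

## Task

Take the rake from its pad, set its three teeth on the three ridges at the end of the tray where the red feet lie, and comb it along the ridges to the other end, teeth kept in light contact with the ridges all the way, so that every pin drops straight into its groove. Then stand the rake back upright in the middle of its pad and let go. Be gentle: do not press the rake hard on the tray or the pins (15 N is too much), move the pins with the rake and never with the gripper, and leave the things lying around where they are.

Things in the scene. Friction and masses are not known exactly. Their poses are not given: they have to be found in the camera images.
- tray: fixed brown tray 176 (x) x 132 (y) x 42 mm high, end rims 8, side rims 10 mm thick. Origin: centre of underside. Four grooves 22 mm wide along x at y = -45, -15, 15, 45 mm, floors at z = 18 mm; between them green flat ridges 8 mm wide at y = -30, 0, 30, all on one springy frame: tops level, somewhere from z = 23.5 to 27.5 mm (unknown, differs each time), yielding 1 mm per 12 N. Red feet lie at -x end
- rake: hand rake, about 0.2 kg, standing on the pad: 3 blue teeth 8 (y) x 24 (x) mm, 26 long, at y = -30, 0, 30 mm, under a blue bar 28 (x) x 86 (y) mm (26 to 42 mm above tooth ends); upright orange grip 24 x 24 mm, 40 to 120 mm above tooth ends. Origin: middle, level with tooth ends; z up the grip, y along the bar. Same turned half round
- rake_grip (a point): point on the axis of the rake's orange grip, 90 mm above the tooth ends; a good place to hold it
- pad: black rubber parking pad for the rake, fixed, 110 (x) x 150 (y) x 6 mm thick; origin at the centre of its underside
- pin_a: pin: aluminium rod, 10 mm diameter, with a heavy red square foot (14 wide, 20 high, 18 long) at one end; 130 mm long, 50 g. Origin in the middle of the foot, x along the rod to the plain tip. At the start the foot lies in a groove at the tray's -x end and the rod slants (about 10 to 15 degrees, tip towards the tray's +y) over the next ridge
- pin_b: another pin: aluminium rod, 10 mm diameter, with a heavy red square foot (14 wide, 20 high, 18 long) at one end; 130 mm long, 50 g. Origin in the middle of the foot, x along the rod to the plain tip. At the start the foot lies in a groove at the tray's -x end and the rod slants (about 10 to 15 degrees, tip towards the tray's +y) over the next ridge
- pin_c: a third pin: aluminium rod, 10 mm diameter, with a heavy red square foot (14 wide, 20 high, 18 long) at one end; 130 mm long, 50 g. Origin in the middle of the foot, x along the rod to the plain tip. At the start the foot lies in a groove at the tray's -x end and the rod slants (about 10 to 15 degrees, tip towards the tray's +y) over the next ridge
- pin_a_tip (a point): plain end of pin_a, on its axis 121 mm from its origin
- pin_b_tip (a point): plain end of pin_b, likewise
- pin_c_tip (a point): plain end of pin_c, likewise
- tape_roll: roll of amber packing tape lying flat, 100 mm diameter, 76 mm hole, 50 mm high, loose; origin at the centre of its underside. To be left alone
- carton: small closed cardboard carton 100 x 130 x 60 mm, loose; origin at the centre of its underside. To be left alone
- tape_measure: yellow tape measure 65 x 60 x 36 mm, loose; origin at the centre of its underside. To be left alone

How it is judged:
On the way, in this order (a step that is already met when the one before it is completed fails the run):
1. rake's teeth rest on the ridges at the foot end of the tray (x of rake in the frame of tray between -0.08 and -0.04 m and y of rake in the frame of tray between -0.007 and 0.007 m and angle between the x axis of rake and the x axis of tray, either way round below 0.12 rad and contact force between rake and tray above 1 N), for 0.15 s.
2. combing, teeth in contact, before the middle (x of rake in the frame of tray between -0.03 and -0.005 m and y of rake in the frame of tray between -0.007 and 0.007 m and angle between the x axis of rake and the x axis of tray, either way round below 0.12 rad and contact force between rake and tray above 1 N), for 0.05 s.
3. combing, teeth in contact, past the middle (x of rake in the frame of tray between 0.01 and 0.035 m and y of rake in the frame of tray between -0.007 and 0.007 m and angle between the x axis of rake and the x axis of tray, either way round below 0.12 rad and contact force between rake and tray above 1 N), for 0.05 s.
4. teeth still in contact at the far end of the tray (x of rake in the frame of tray between 0.048 and 0.08 m and y of rake in the frame of tray between -0.007 and 0.007 m and angle between the x axis of rake and the x axis of tray, either way round below 0.12 rad and contact force between rake and tray above 1 N), for 0.05 s.
At the end, for the whole second after the job is handed in: all pins at rest in the grooves, within 0.1 rad of the groove direction, tip under 26.5 mm and foot's middle under 31.5 mm above the tray's underside; the rake at rest on its teeth on the pad, upright within 0.1 rad, its middle within 35 mm of the pad's centre (angle between the x axis of each of pin_a, pin_b, pin_c and the x axis of tray, either way round below 0.1 rad and z of each of pin_a_tip, pin_b_tip, pin_c_tip in the frame of tray below 0.0265 m and z of each of pin_a, pin_b, pin_c in the frame of tray below 0.0315 m and linear speed of each of pin_a, pin_b, pin_c, rake below 0.02 m/s and horizontal distance between rake and pad below 0.035 m and angle between rake's own z axis and vertical below 0.1 rad and z of rake in the frame of pad below 0.01 m); the robot touches nothing.
It fails at once if rake pressed on the tray with more than 15 N (contact force between rake and tray above 15 N).
It fails at once if rake forced against a pin with more than 15 N (contact force between rake and pin_a above 15 N or contact force between rake and pin_b above 15 N or contact force between rake and pin_c above 15 N).
It fails at once if a pin touched with the gripper (contact force between any of the fingers, the arm and pin_a above 0.5 N or contact force between any of the fingers, the arm and pin_b above 0.5 N or contact force between any of the fingers, the arm and pin_c above 0.5 N).
It fails at once if a bystander disturbed (distance of any of tape_roll, carton, tape_measure from where it was at the start of the episode above 0.02 m).
It also fails if it takes over 61 s, if anything falls off the work surface, if the arm or the gripper's body presses on something with over 40 N, if the wrist force passes 120 N, or if a joint passes its speed limit or range.

## Robot

A 7-joint arm with a two-finger parallel gripper is mounted at the origin on the work surface. World frame = base frame: x ahead of the robot, y to its left, z up, the work surface at z = 0. Lengths are in m, angles in rad, forces in N, time in s.
With the tool pointing down it reaches from about 0.4 to 0.875 m from the base axis. Payload 19.3 kg.
Tool frame: the origin (TCP) lies at the very end of the fingers, on their centre line; the grasp point (between the pads) lies 19 mm behind it; z points along the fingers, y is the line along which they close (so a half turn about z gives the same grasp; the last joint's range is limited). The gripper opens to 85 mm and grips with 20 to 120 N. Pads are 22 mm wide; open, the fingers measure 114 mm over their backs; the gripper's body (76 mm by 85 mm) begins 54 mm behind the grasp point. The pads swing forward as they close: fully open they stand 13 mm farther back than shut.
Start: joints at [1.06, 0.521, -0.036, 1.599, 0.021, 1.021, -0.113], TCP at [0.267, -0.565, 0.21] pointing down, gripper open.
Joint ranges: [-2.91, 2.91], [-0.3, 2.13], [-1.5, 1.42], [0.17, 2.43], [-1.26, 4.41], [0.16, 1.93], [-2.52, 2.52]. Speed limits (rad/s): [1.89, 1.89, 2.39, 2.39, 3.01, 3.01, 3.01].

## Interface

Orientations are given as a unit quaternion [x, y, z, w].
In Python, from cell import * gives the robot as it stands. The module is installed in compiled form; this text tells all that it offers.
- The arm moves only by the tool drive_tool, never from a script. Its argument "deltas" is one flat list of numbers, 4 for each row, row after row: the shift along the tool's x, y, z as a fraction of full scale, then the turn about the tool's z as a fraction of full scale. In form: [tx, ty, tz, roll, tx, ty, tz, roll, ...]. A call has 1 to 20 rows; each row is the pose to reach, as a shift and turn from the pose commanded when the call began, along the tool's axes at that moment, turning the shorter way round; what a row does not reach only later rows make up. Full scale, the value 1, is 0.6 m for a shift and 2 pi rad for a turn. A row lasts 1/10 s, in which the tool goes at most 50 mm and 8.59 degrees, less where a joint would pass 70% of its speed; a pose out of reach is approached as far as the arm can. A call with a number of a shift or a turn outside -1 to 1 is refused whole. A call with a gripper value outside its range is refused whole. "grip" is the closure, from -1 (fully open) to 1 (shut), so that 0 is half open, set as the call begins (left out, the last holds). The fingers move at their own pace and stop on an object; "force" is the grip in N (left out, the last holds). Time passes only in rows, so rows that repeat a pose let the fingers close. It gives the time, the measured TCP pose, the force, the opening and the grip force at its end, in the units of the state.
- sense(): the state, without advancing time (a new reading comes with each control period).
- read_camera(name): name is "scene" or "top"; returns a dict with "frame" (384x512x3 uint8, red, green, blue), "fx", "fy", "cx", "cy" (pixels), "eye" and "orientation" of the camera in the world. Camera axes: x right, y up, looking along -z (the intrinsics and any distortion apply to the point x, -y, -z); pixel columns grow to the right and rows downward; lengths in m; the calibration is good to about 2 mm. A picture is of the moment at which its call begins. There is no depth.
- hand_in(): hands the job in; it is judged then, once.
Trained networks look in a picture, given as the dict that the camera call returned (one of the last four; its "shot" number tells which), for a name from the list of things; names that differ only in an ending like _2 or _b are one class to them, and where a whole thing is asked for, a point or a joint stands for the part that bears it (a point fixed in the world has none). Each returns a list of dicts, best first, with "score" (0 to 1); they miss things now and then, are a little off and sometimes report something else, mostly with a low value. They report only what shows in the picture. A call takes as long as a camera call.
- silhouettes(target, picture): "pixels" (384x512 bool, what is visible of it) and "at" ([column, row] in pixels, amid what is visible of it).
The state is a dict: "t": time; "joints": joint angles; "joint_vel": joint speeds; "effort": joint torques, N m; "ee_pos": TCP position; "tool_rot": TCP orientation; "force": force on the tool from outside, world axes, zero at the start; "ft_torque": the same for the moment, N m; "finger_gap": finger opening in m; "finger_force": force on a finger pad.
Only numpy, scipy, OpenCV 4.12 (cv2) and the standard library are available. Lean on these libraries where they do the work, as an engineer would, in place of code of your own. Each camera call takes 0.05 s, during which the arm holds its last target. There are 200 camera calls.

## Working session

There is one attempt and no reset: what is moved stays moved. The work goes in short steps, Python scripts to look and compute and a tool call to move; the robot and the scene stay as the last step left them, time stands still between calls to the robot, and variables do not carry over. Pictures are saved under pics/ and viewed, at most 11 in all, crops included, and the job is handed in when it is done.

Besides the shell and the picture viewer there is one more tool, called after "Call:" as name(argument=value, ...), one argument or row to a line, values as JSON. drive_tool: Moves the arm, as the interface text tells. Shift numbers are shares of 0.6 m and turn numbers shares of 2 pi rad, none past 1 either way. Its arguments: {"type":"object","properties":{"deltas":{"type":"array"},"grip":{"type":"number"},"force":{"type":"number"}},"required":["deltas"]}

```bash
mkdir -p pics; cat > h.py <<'E'
from cell import *
import numpy as np, cv2
from scipy.spatial.transform import Rotation as R
def ray(p,uv):
    d=np.array([(uv[0]-p['cx'])/p['fx'],-(uv[1]-p['cy'])/p['fy'],-1.0])
    return np.array(p['eye']),R.from_quat(p['orientation']).apply(d)
def atz(p,uv,z):
    e,d=ray(p,uv); return e+d*(z-e[2])/d[2]
def proj(p,X):
    c=R.from_quat(p['orientation']).inv().apply(np.array(X)-p['eye'])
    return np.array([p['cx']+p['fx']*c[...,0]/-c[...,2],p['cy']-p['fy']*c[...,1]/-c[...,2]]).T
def save(p,n): cv2.imwrite('pics/'+n,cv2.cvtColor(p['frame'],cv2.COLOR_RGB2BGR))
E
python3 - <<'E'
from h import *
for n in ['top','scene']:
    p=read_camera(n); save(p,n+'0.png'); print(n,{k:v for k,v in p.items() if k!='frame'})
    for t in ['tray','rake','pad','pin_a','tape_roll','carton','tape_measure']:
        for s in silhouettes(t,p)[:4]:
            m=s['pixels'].astype(np.uint8); r=cv2.minAreaRect(np.argwhere(m)[:,::-1].astype(np.float32))
            print(t,round(s['score'],2),s['at'],m.sum(),np.round(cv2.boxPoints(r),1).tolist())
s=sense();print(s)
E
```

```text
top {'fx': 385.8354144421092, 'fy': 385.8354144421092, 'cx': 254.43309778882076, 'cy': 190.48014747367068, 'eye': array([0.51646245, 0.03008331, 1.03255935]), 'orientation': array([-0.02890967,  0.03436423,  0.71518915, -0.69748678]), 'shot': 1}
tray 0.8 [262.0, 209.1] 3420 [[225.60000610351562, 186.3000030517578], [278.3999938964844, 169.0], [300.3999938964844, 236.10000610351562], [247.60000610351562, 253.39999389648438]]
rake 0.79 [147.4, 236.8] 402 [[130.6999969482422, 237.10000610351562], [163.39999389648438, 224.0], [168.1999969482422, 235.89999389648438], [135.39999389648438, 249.0]]
pad 0.59 [162.1, 240.8] 1966 [[126.0, 227.0], [182.0, 213.0], [192.1999969482422, 253.6999969482422], [136.1999969482422, 267.70001220703125]]
pin_a 0.63 [272.4, 213.2] 196 [[259.3999938964844, 192.6999969482422], [264.0, 189.60000610351562], [291.5, 230.3000030517578], [287.0, 233.39999389648438]]
pin_a 0.58 [268.8, 214.3] 196 [[251.1999969482422, 190.39999389648438], [255.89999389648438, 187.89999389648438], [279.70001220703125, 232.10000610351562], [275.0, 234.60000610351562]]
pin_a 0.52 [253.1
[... 3110 characters left out ...]
oints': array([ 1.05981798,  0.52144367, -0.03629832,  1.59947235,  0.02120463,
        1.02110094, -0.11278397]), 'joint_vel': array([-0.00050538, -0.0005184 , -0.00056728,  0.00294759, -0.00043985,
       -0.00063175, -0.00053582]), 'effort': array([-1.52666566e-03, -9.26788974e+01,  1.97780795e+00, -3.70247984e+01,
        1.81390758e-02,  1.74162709e-03, -1.94419606e-06]), 'ee_pos': array([ 0.26662962, -0.56527526,  0.21037349]), 'tool_rot': array([ 9.75815336e-01,  2.18596501e-01, -7.25047614e-06, -1.84362086e-05]), 'force': array([ 0.90485719,  0.42748642, -0.09534144]), 'ft_torque': array([ 0.02818585, -0.02944881,  0.00341328]), 'finger_force': 0.0, 'finger_gap': 0.08550893790656998}
```

View pics/top0.png

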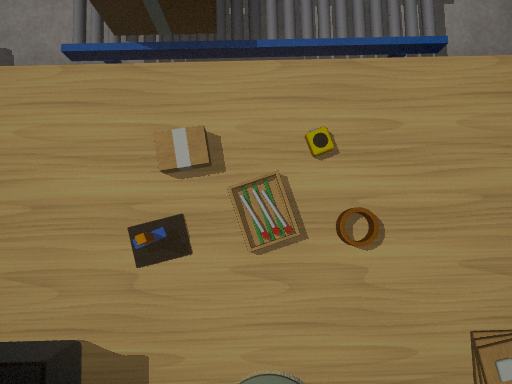

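View pics/scene0.png

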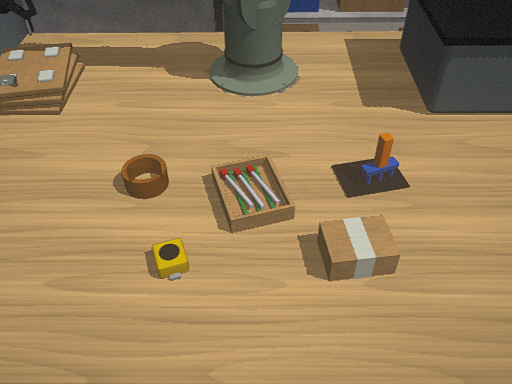

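```bash
cat >> h.py <<'E'
from scipy.optimize import minimize
def box(x0,x1,y0,y1,z0,z1): return np.array([[x,y,z] for x in (x0,x1) for y in (y0,y1) for z in (z0,z1)])
PARTS={'tray':[box(-.088,.088,-.066,.066,0,.042)],'pad':[box(-.055,.055,-.075,.075,0,.006)],
'rake':[box(-.012,.012,y-.004,y+.004,0,.026) for y in(-.03,0,.03)]+[box(-.014,.014,-.043,.043,.026,.042),box(-.012,.012,-.012,.012,.04,.12)]}
S=4
def mask(p,parts,T):
    m=np.zeros((384*S,512*S),np.uint8)
    for b in parts:
        X=T[2].apply(b)+T[:2][0]
        uv=(proj(p,X)+.5)*S
        cv2.fillConvexPoly(m,cv2.convexHull(uv.astype(np.float32)).round().astype(np.int32),1)
    return m
def fit(name,views,x0,zoff=0.):
    tg=[(p,cv2.resize(m.astype(np.uint8),None,fx=S,fy=S,interpolation=cv2.INTER_NEAREST)) for p,m in views]
    def cost(v):
        c=0
        for p,m in tg:
            k=mask(p,PARTS[name],(np.array([v[0]/100,v[1]/100,zoff]),None,R.from_euler('z',v[2]/10)))
            c-=(k&m).sum()/(k|m).sum()
        return c
    x0=np.array([x0[0]*100,x0[1]*100,x0[2]*10])
    for _ in range(2):
        r=minimize(cost,x0,method='Nelder-Mead',options=dict(initial_simplex=x0+np.vstack([np.zeros(3),np.eye(3)*[1.,1.,1.]]),xatol=.01,fatol=1e-4)); x0=r.x
    return r.x/[100,100,10],-r.fun
E
python3 - <<'E'
from h import *
ps=[read_camera(n) for n in('top','scene')]
for t,z,zo in(('tray',.03,0),('pad',.006,0),('rake',.06,.006)):
    v=[(p,silhouettes(t,p)[0]['pixels']) for p in ps]
    if t=='pad': # hue-free: dark pixels or rake around; union with rake
        u=[]
        for p,m in v:
            m=m|silhouettes('rake',p)[0]['pixels'] if p is ps[0] else m
            u.append((p,m))
        v=u[:1]
    c=silhouettes(t,ps[0])[0]['at']; X=atz(ps[0],c,z)
    best=[fit(t,v,[X[0],X[1],y],zo) for y in(.1,.3,.5)]
    for q in [v[:1],v[1:]]:
        if len(q): print(t,'single',fit(t,q,max(best,key=lambda b:b[1])[0],zo))
    for b in best: print(t,b)
p=ps[0]
for n in range(2):
    p=ps[n]
    for s in silhouettes('pin_a',p)[:3]:
        print(s['at'],atz(p,s['at'],.035))
cv2.imwrite('pics/c.png',np.hstack([cv2.resize(cv2.cvtColor(q['frame'],4)[a:a+96,b:b+96],None,fx=4,fy=4,interpolation=cv2.INTER_CUBIC) for q,a,b in((ps[0],165,215),(ps[1],145,205))]))
E
```

```text
tray single (array([0.55340263, 0.00065906, 0.30738285]), np.float64(0.7803359983807306))
tray single (array([ 0.55671074, -0.00201676,  0.319507  ]), np.float64(0.7868052637998564))
tray (array([ 0.55485399, -0.00064172,  0.30820834]), np.float64(1.5525070619214487))
tray (array([ 5.54589063e-01, -3.18915304e-04,  3.14327972e-01]), np.float64(1.5521394577858638))
tray (array([ 0.55423381, -0.00068146,  0.30779087]), np.float64(1.5530680204964296))
pad single (array([0.48309921, 0.27571563, 0.22377824]), np.float64(0.9560462183792686))
pad (array([0.48299012, 0.27630624, 0.22780954]), np.float64(0.9556875755471543))
pad (array([0.48243154, 0.27607362, 0.23090967]), np.float64(0.9545980112541432))
pad (array([0.48309921, 0.27571563, 0.22377824]), np.float64(0.9560462183792686))
rake single (array([0.49226377, 0.29199816, 0.36700339]), np.float64(0.9222654081066074))
rake single (array([0.49762856, 0.28842466, 0.41340404]), np.float64(0.9031610349377546))
rake (array([0.49303697, 0.29024256, 0.3639561 ]), np.float64(1.7623901500541495))
rake (array([0.49316324, 0.29015416, 0.36266257]), np.float64(1.762569965736411))
rake (array([0.49318059, 0.29024875, 0.36406558]), np.float64(1.7629313453330924))
[247.9, 213.8] [0.54588588 0.03963721 0.035     ]
[276.9, 208.7] [ 0.55716538 -0.03563877  0.035     ]
[266.2, 214.6] [ 0.54263506 -0.00754398  0.035     ]
[230.1, 183.2] [ 0.54669144 -0.04636644  0.035     ]
[247.4, 184.6] [ 0.55136041 -0.0081735   0.035     ]
[256.1, 181.3] [0.54083116 0.01087174 0.035     ]
```

View pics/c.png

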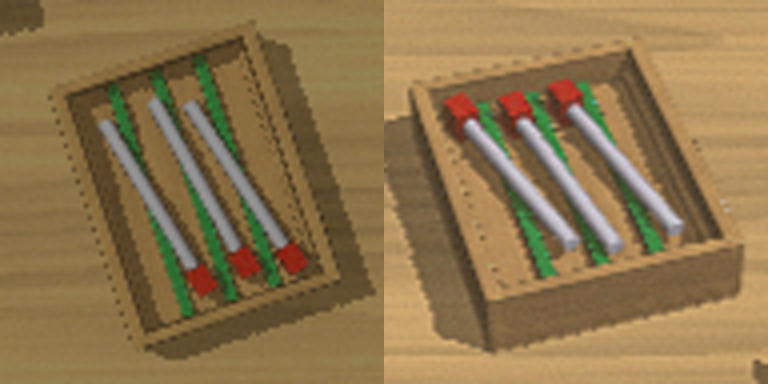

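```bash
cat >> h.py <<'E'
def goto(*tg):
    s=sense(); r=R.from_quat(s['tool_rot']); ax=r.as_matrix()[:,0]; ph=np.arctan2(ax[1],ax[0])
    print('t',round(s['t'],2),'tcp',s['ee_pos'].round(4),'phi',round(ph,4),'F',s['force'].round(2),'gap',round(s['finger_gap'],4))
    for x,y,z,f in tg:
        d=r.inv().apply(np.array([x,y,z])-s['ee_pos'])/.6
        print((x,y,z,f),'->',d.round(4).tolist(),round(-((f-ph+np.pi)%(2*np.pi)-np.pi)/2/np.pi,4))
E
python3 - <<'E'
from h import *
ps=[read_camera(n) for n in('top','scene')]
v=[]
for p in ps:
    m=silhouettes('tray',p)[0]['pixels'].astype(np.uint8)
    m=cv2.morphologyEx(m,cv2.MORPH_OPEN,np.ones((3,3)))
    h=cv2.convexHull(np.argwhere(m)[:,::-1].astype(np.int32)); m=cv2.fillConvexPoly(m,h,1)
    # green ridge pixels
    v.append((p,m))
b=fit('tray',v,[.5548,-.0006,.308]);print(b,fit('tray',v[:1],b[0]),fit('tray',v[1:],b[0]))
# ridges overlay check: green pixels in tray frame
for p,m in v:
    f=p['frame'].astype(int); g=(f[...,1]>f[...,0]+25)&(f[...,1]>f[...,2]+15)&(m>0)
    X=np.array([atz(p,(c,r),.0255) for r,c in np.argwhere(g)])-[b[0][0],b[0][1],0]
    L=R.from_euler('z',-b[0][2]).apply(X); 
    print(np.histogram(L[:,1]*1000,bins=range(-50,52,5)), L[:,0].min(),L[:,0].max())
    for k in(-.03,0,.03):
        q=L[abs(L[:,1]-k)<.014]; print(k,len(q),np.polyfit(q[:,0],q[:,1],1))
    red=(f[...,0]>f[...,1]+60)&(f[...,0]>f[...,2]+60)&(f[...,1]<60)&(m>0)
    n,lab,st,ce=cv2.connectedComponentsWithStats(red.astype(np.uint8))
    for i in range(1,n):
        if st[i,4]>15: print('foot',R.from_euler('z',-b[0][2]).apply(atz(p,ce[i],.035)-[b[0][0],b[0][1],0]).round(4))
goto((.5,-.2,.25,.9),(.493,.29,.25,1.935))
E
```

```text
(array([ 5.55147518e-01, -4.46000192e-04,  3.10058984e-01]), np.float64(1.854507534177578)) (array([5.53499498e-01, 5.05431563e-04, 2.92232767e-01]), np.float64(0.9208282188771885)) (array([ 0.55757098, -0.00148957,  0.33554701]), np.float64(0.9490362713625404))
(array([ 0,  0,  0, 31, 77,  5,  0,  0,  0, 23, 72,  3,  0,  0,  0, 31, 73,
        4,  0,  0]), array([-50, -45, -40, -35, -30, -25, -20, -15, -10,  -5,   0,   5,  10,
        15,  20,  25,  30,  35,  40,  45,  50])) -0.08059011497149464 0.07672491500667321
-0.03 113 [-0.01242776 -0.02846248]
0 98 [-0.00981524  0.00165683]
0.03 108 [-0.01245261  0.03137477]
foot [-0.067  -0.0428  0.035 ]
foot [-0.0599 -0.013   0.035 ]
foot [-0.0612  0.0169  0.035 ]
(array([ 0,  0,  7, 63, 32,  0,  0,  0,  4, 49, 27,  0,  0,  0,  7, 53, 24,
        0,  0,  0]), array([-50, -45, -40, -35, -30, -25, -20, -15, -10,  -5,   0,   5,  10,
        15,  20,  25,  30,  35,  40,  45,  50])) -0.07443484074889294 0.06787796898947436
-0.03 102 [-0.01371701 -0.03133325]
0 80 [-0.0221159  -0.00150804]
0.03 84 [-0.02082603  0.02850001]
foot [-0.057   0.0154  0.035 ]
foot [-0.0625 -0.0452  0.035 ]
foot [-0.055  -0.0146  0.035 ]
t 1.7 tcp [ 0.2667 -0.5652  0.2104] phi 0.4408 F [0.47 0.62 0.17] gap 0.0854
(0.5, -0.2, 0.25, 0.9) -> [0.6115, -0.3846, -0.066] -0.0731
(0.493, 0.29, 0.25, 1.935) -> [0.9494, -1.1282, -0.066] -0.2378
```

Call:
drive_tool(
  deltas=[0.6115,-0.3846,-0.066,-0.0731,0.6115,-0.3846,-0.066,-0.0731,0.6115,-0.3846,-0.066,-0.0731,0.6115,-0.3846,-0.066,-0.0731,0.6115,-0.3846,-0.066,-0.0731,0.6115,-0.3846,-0.066,-0.0731,0.6115,-0.3846,-0.066,-0.0731,0.6115,-0.3846,-0.066,-0.0731,0.6115,-0.3846,-0.066,-0.0731,0.6115,-0.3846,-0.066,-0.0731,0.6115,-0.3846,-0.066,-0.0731,0.6115,-0.3846,-0.066,-0.0731],
  grip=-1,
)

```text
t: 2.9
ee_pos: [0.4995, -0.201, 0.2499]
tool_rot: [0.901, 0.434, -0.0, 0.0]
force: [-0.1, 0.3, 0.1]
finger_gap: 0.0856
finger_force: 0.0
```

```bash
python3 -c "
from h import *
goto((.493,.29,.2,1.935))"
```

```text
t 2.9 tcp [ 0.4995 -0.201   0.2499] phi 0.8988 F [-0.15  0.31  0.12] gap 0.0856
(0.493, 0.29, 0.2, 1.935) -> [0.6338, -0.5179, 0.0828] -0.1649
```

Call:
drive_tool(
  deltas=[0.6338,-0.5179,0.0828,-0.1649,0.6338,-0.5179,0.0828,-0.1649,0.6338,-0.5179,0.0828,-0.1649,0.6338,-0.5179,0.0828,-0.1649,0.6338,-0.5179,0.0828,-0.1649,0.6338,-0.5179,0.0828,-0.1649,0.6338,-0.5179,0.0828,-0.1649,0.6338,-0.5179,0.0828,-0.1649,0.6338,-0.5179,0.0828,-0.1649,0.6338,-0.5179,0.0828,-0.1649,0.6338,-0.5179,0.0828,-0.1649,0.6338,-0.5179,0.0828,-0.1649,0.6338,-0.5179,0.0828,-0.1649],
)

```text
t: 4.2
ee_pos: [0.4936, 0.2891, 0.2002]
tool_rot: [0.568, 0.823, -0.0, 0.0]
force: [-0.4, -0.1, 0.3]
finger_gap: 0.0852
finger_force: 0.0
```

```bash
python3 -c "
from h import *
goto((.493,.29,.077,1.935))
p=read_camera('scene');save(p,'s1.png')
im=cv2.imread('pics/s1.png')[20:220,290:490]
cv2.imwrite('pics/s1c.png',cv2.resize(im,None,fx=3,fy=3))"
```

```text
t 4.2 tcp [0.4936 0.2891 0.2002] phi 1.9339 F [-0.43 -0.11  0.35] gap 0.0852
(0.493, 0.29, 0.077, 1.935) -> [0.0019, -0.0004, 0.2053] -0.0002
```

View pics/s1c.png

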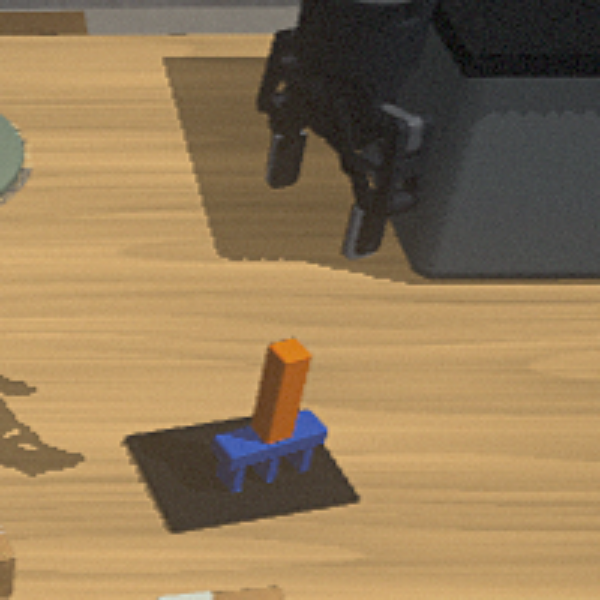

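Call:
drive_tool(
  deltas=[0,0,0.06,0,0,0,0.12,0,0.001,0,0.17,0,0.002,0,0.205,0,0.002,0,0.205,0,0.002,0,0.205,0],
)

```text
t: 4.85
ee_pos: [0.4931, 0.2914, 0.0781]
tool_rot: [0.567, 0.823, 0.0, 0.0]
force: [-0.2, 1.6, 0.9]
finger_gap: 0.086
finger_force: 0.0
```

Call:
drive_tool(
  deltas=[0,0,0,0,0,0,0,0,0,0,0,0,0,0,0,0,0,0,0,0,0,0,0,0,0,0,0,0,0,0,0,0,0,0,0,0,0,0,0,0],
  grip=1,
  force=60,
)

```text
t: 5.85
ee_pos: [0.4928, 0.2923, 0.0779]
tool_rot: [0.567, 0.824, 0.0, 0.0]
force: [-1.0, -1.3, 7.1]
finger_gap: 0.0232
finger_force: 59.0
```

```bash
python3 -c "
from h import *
goto((.493,.29,.2,1.935))
for n in('top','scene'):
  p=read_camera(n);save(p,n+'2.png')
"
python3 -c "
import cv2,numpy as np
a=cv2.imread('pics/top2.png')[180:290,90:230];b=cv2.imread('pics/scene2.png')[90:200,330:470]
cv2.imwrite('pics/c2.png',cv2.resize(np.hstack([a,b]),None,fx=2.8,fy=2.8))"
```

```text
t 5.85 tcp [0.4928 0.2923 0.0779] phi 1.9363 F [-1.03 -1.34  7.14] gap 0.0232
(0.493, 0.29, 0.2, 1.935) -> [-0.0037, -0.0009, -0.2035] 0.0002
```

View pics/c2.png

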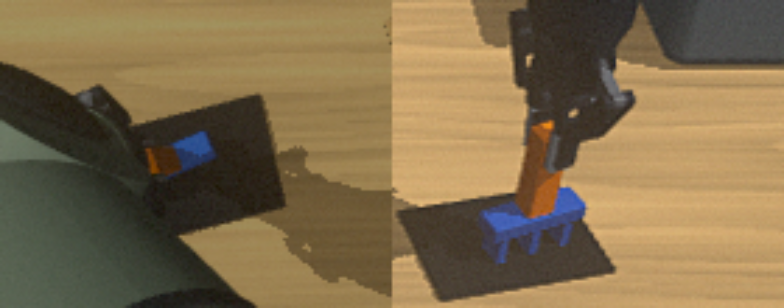

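Call:
drive_tool(
  deltas=[0,0,-0.02,0,0,0,-0.06,0,0,0,-0.12,0,0,0,-0.17,0,0,0,-0.2,0,0,0,-0.2,0,0,0,-0.2,0],
)

```text
t: 6.65
ee_pos: [0.4925, 0.2919, 0.1974]
tool_rot: [0.567, 0.824, 0.0, 0.0]
force: [0.9, 0.8, -2.2]
finger_gap: 0.0232
finger_force: 59.5
```

```bash
cat >m.py <<'E'
from h import *
def meas():
    s=sense(); tc=s['ee_pos']; zo=tc[2]-.0719
    v=[]
    r=R.from_quat(s['tool_rot']); yy=r.as_matrix()[:,1]; yaw=np.arctan2(yy[1],yy[0])
    for n in('scene','top'):
        p=read_camera(n); q=silhouettes('rake',p)
        if not q: print('none',n); continue
        f=p['frame'].astype(int)
        m=(f[...,2]>f[...,0]+40)&(f[...,2]>f[...,1]+20)
        c=proj(p,np.array([tc[0],tc[1],zo+.034])); yx=np.indices(m.shape)
        m&=np.hypot(yx[1]-c[0],yx[0]-c[1])<40
        print(n,q[0]['score'],q[0]['at'],'blue',m.sum(),'cent',np.argwhere(m).mean(0)[::-1].round(1))
        # predicted blue (bar+teeth) for the hypothesised pose
        k=mask(p,PARTS['rake'][:4],(np.array([tc[0],tc[1],zo]),None,R.from_euler('z',yaw)))
        g=mask(p,PARTS['rake'][4:],(np.array([tc[0],tc[1],zo]),None,R.from_euler('z',yaw)))
        b=cv2.resize(m.astype(np.uint8),None,fx=S,fy=S,interpolation=cv2.INTER_NEAREST)
        res=[]
        for dx in np.arange(-.012,.0121,.001):
          for dy in np.arange(-.012,.0121,.001):
            w=R.from_euler('z',yaw)
            T=(np.array([tc[0],tc[1],zo])+w.apply([dx,dy,0]),None,w)
            k=mask(p,PARTS['rake'][:4],T)
            res.append(((k&b).sum()/(k|b).sum(),dx,dy))
        res.sort(reverse=True); print('rake-frame offset from tcp',np.round(res[:3],3).tolist(),'yaw',round(yaw,4))
        save(p,n+'_m%d.png'%p['shot'])
    print('F',s['force'],'z',tc)
E
python3 -c "
from m import *
meas()
ty=.296;c,s=np.cos(ty),np.sin(ty)
goto((.553-.06*c,-.001-.06*s,.2,ty+np.pi/2))"
```

```text
scene 0.78 [391.4, 121.8] blue 416 cent [390.3 125.3]
rake-frame offset from tcp [[0.51, 0.001, -0.001], [0.509, 0.002, -0.001], [0.508, 0.003, -0.004]] yaw 0.3653
top 0.95 [140.3, 237.4] blue 167 cent [146.2 234.9]
rake-frame offset from tcp [[0.309, 0.0, -0.002], [0.309, 0.0, -0.005], [0.309, -0.001, 0.0]] yaw 0.3653
F [ 0.90976815  0.77055229 -2.2119143 ] z [0.49245002 0.29191832 0.19738621]
t 6.85 tcp [0.4921 0.2919 0.1964] phi 1.9363 F [ 0.31  0.48 -1.26] gap 0.0231
(np.float64(0.4956093445529011), np.float64(-0.01850179040419503), 0.2, 1.8667963267948966) -> [-0.4852, -0.1795, -0.0057] 0.0111
```

Call:
drive_tool(
  deltas=[-0.02,-0.007,-0.0057,0.001,-0.06,-0.022,-0.0057,0.002,-0.11,-0.041,-0.0057,0.003,-0.16,-0.06,-0.0057,0.004,-0.21,-0.078,-0.0057,0.005,-0.26,-0.096,-0.0057,0.006,-0.31,-0.115,-0.0057,0.007,-0.36,-0.133,-0.0057,0.008,-0.41,-0.152,-0.0057,0.009,-0.45,-0.1665,-0.0057,0.01,-0.475,-0.1757,-0.0057,0.0111,-0.485,-0.1795,-0.0057,0.0111,-0.485,-0.1795,-0.0057,0.0111,-0.485,-0.1795,-0.0057,0.0111],
)

```text
t: 8.25
ee_pos: [0.4959, -0.017, 0.2008]
tool_rot: [0.595, 0.804, 0.0, -0.0]
force: [-0.1, 0.1, -1.8]
finger_gap: 0.0232
finger_force: 59.3
```

```bash
python3 -c "
from m import *
meas()
ty=.296;c,s=np.cos(ty),np.sin(ty)
goto((.553-.06*c,-.001-.06*s,.12,ty+np.pi/2))"; ls pics
```

```text
scene 0.61 [239.8, 125.9] blue 457 cent [242.5 125.4]
rake-frame offset from tcp [[0.598, 0.0, -0.002], [0.597, 0.001, -0.001], [0.597, 0.003, -0.001]] yaw 0.2968
none top
F [-0.06236263  0.1490011  -1.81105645] z [ 0.49592173 -0.01698856  0.20075218]
t 8.45 tcp [ 0.4959 -0.0172  0.2007] phi 1.8678 F [-0.43  0.36 -1.53] gap 0.0229
(np.float64(0.4956093445529011), np.float64(-0.01850179040419503), 0.12, 1.8667963267948966) -> [-0.0019, -0.0011, 0.1346] 0.0002
c.png
c2.png
s1.png
s1c.png
scene0.png
scene2.png
scene_m10.png
scene_m12.png
top0.png
top2.png
top_m11.png
```

Call:
drive_tool(
  deltas=[0.001,-0.001,0.03,0,0.0014,-0.001,0.07,0,0.0014,-0.001,0.11,0,0.0014,-0.001,0.13,0,0.0014,-0.001,0.13,0,0.0014,-0.001,0.13,0],
)

```text
t: 9.05
ee_pos: [0.4955, -0.0172, 0.1234]
tool_rot: [0.595, 0.804, 0.0, 0.0]
force: [0.6, -0.0, -1.8]
finger_gap: 0.0231
finger_force: 59.2
```

```bash
python3 -c "
from m import *
meas()
ty=.296;c,s=np.cos(ty),np.sin(ty)
goto((.553-.06*c-.002*s,-.001-.06*s+.002*c,.1,ty+np.pi/2))
p=read_camera('scene');save(p,'d.png')
a=cv2.imread('pics/d.png')[110:250,180:320];cv2.imwrite('pics/dc.png',cv2.resize(a,None,fx=4,fy=4,interpolation=2))"
```

```text
scene 0.67 [369.1, 178.8] blue 435 cent [243.3 153.9]
rake-frame offset from tcp [[0.637, 0.001, -0.003], [0.636, 0.002, -0.003], [0.633, 0.004, -0.003]] yaw 0.296
none top
F [ 0.60266777 -0.03404171 -1.83314316] z [ 0.49546142 -0.01718359  0.12335417]
t 9.25 tcp [ 0.4956 -0.0175  0.1236] phi 1.8663 F [ 0.06 -0.08 -1.49] gap 0.0228
(np.float64(0.49502595153942797), np.float64(-0.016588768555958398), 0.1, 1.8667963267948966) -> [0.0018, -0.0005, 0.0393] -0.0001
```

View pics/dc.png

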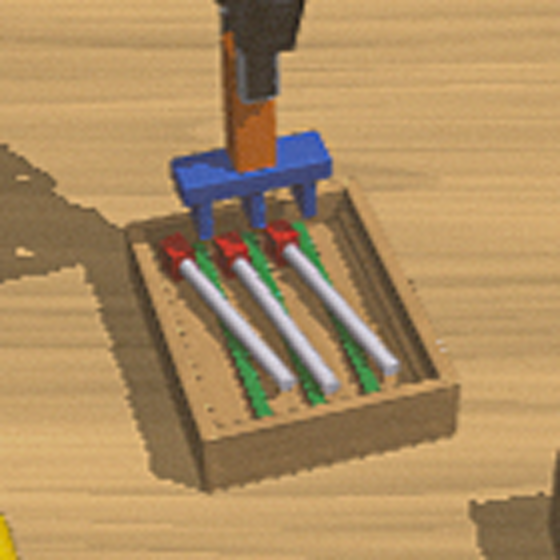

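Call:
drive_tool(
  deltas=[0.0018,0,0.01,0,0.0018,0,0.02,0,0.0018,0,0.03,0,0.0018,0,0.0335,0,0.0018,0,0.0335,0,0.0018,0,0.0335,0],
)

```text
t: 9.9
ee_pos: [0.4948, -0.0164, 0.1026]
tool_rot: [0.595, 0.804, -0.0, -0.0]
force: [0.2, -0.1, -1.9]
finger_gap: 0.023
finger_force: 59.4
```

Call:
drive_tool(
  deltas=[0,0,0.001,0,0,0,0.0017,0,0,0,0.0025,0,0,0,0.0033,0,0,0,0.0033,0],
)

```text
t: 10.4
ee_pos: [0.4948, -0.0165, 0.1006]
tool_rot: [0.595, 0.804, -0.0, -0.0]
force: [-0.7, 0.2, -1.6]
finger_gap: 0.0226
finger_force: 59.4
```

Call:
drive_tool(
  deltas=[0,0,0.0008,0,0,0,0.0017,0,0,0,0.0017,0],
)

```text
t: 10.7
ee_pos: [0.4947, -0.0165, 0.0996]
tool_rot: [0.595, 0.804, -0.0, -0.0]
force: [1.0, -0.5, -2.0]
finger_gap: 0.0232
finger_force: 59.4
```

Call:
drive_tool(
  deltas=[0,0,0.0004,0,0,0,0.0008,0,0,0,0.0008,0],
)

```text
t: 11.0
ee_pos: [0.4948, -0.0165, 0.0991]
tool_rot: [0.595, 0.804, -0.0, -0.0]
force: [0.1, -0.7, -2.4]
finger_gap: 0.0228
finger_force: 59.4
```

Call:
drive_tool(
  deltas=[0,0,0.0004,0,0,0,0.0008,0,0,0,0.0008,0],
)

```text
t: 11.3
ee_pos: [0.4948, -0.0165, 0.0986]
tool_rot: [0.595, 0.804, -0.0, -0.0]
force: [-0.0, -0.5, -2.5]
finger_gap: 0.0228
finger_force: 59.4
```

Call:
drive_tool(
  deltas=[0,0,0.0004,0,0,0,0.0008,0,0,0,0.0008,0],
)

```text
t: 11.6
ee_pos: [0.4948, -0.0165, 0.0982]
tool_rot: [0.595, 0.804, -0.0, 0.0]
force: [-0.5, -0.3, -1.3]
finger_gap: 0.0231
finger_force: 59.4
```

Call:
drive_tool(
  deltas=[0,0,0.0004,0,0,0,0.0008,0,0,0,0.0008,0],
)

```text
t: 11.9
ee_pos: [0.4948, -0.0165, 0.0977]
tool_rot: [0.595, 0.804, -0.0, -0.0]
force: [0.8, 0.2, -1.6]
finger_gap: 0.0233
finger_force: 59.4
```

Call:
drive_tool(
  deltas=[0,0,0.0004,0,0,0,0.0008,0,0,0,0.0008,0],
)

```text
t: 12.2
ee_pos: [0.4948, -0.0164, 0.0972]
tool_rot: [0.595, 0.804, 0.0, -0.0]
force: [-0.1, -0.2, -2.2]
finger_gap: 0.0226
finger_force: 59.4
```

Call:
drive_tool(
  deltas=[0,0,0.0004,0,0,0,0.0008,0,0,0,0.0008,0],
)

```text
t: 12.5
ee_pos: [0.4947, -0.0165, 0.0967]
tool_rot: [0.595, 0.804, -0.0, -0.0]
force: [-0.6, -0.3, -1.7]
finger_gap: 0.0232
finger_force: 59.4
```

Call:
drive_tool(
  deltas=[0,0,0.0004,0,0,0,0.0008,0,0,0,0.0008,0],
)

```text
t: 12.8
ee_pos: [0.4948, -0.0165, 0.0962]
tool_rot: [0.595, 0.804, -0.0, -0.0]
force: [-0.7, 0.0, -2.1]
finger_gap: 0.0233
finger_force: 59.4
```

Call:
drive_tool(
  deltas=[0,0,0.0004,0,0,0,0.0008,0,0,0,0.0008,0],
)

```text
t: 13.1
ee_pos: [0.4948, -0.0165, 0.0958]
tool_rot: [0.595, 0.804, -0.0, -0.0]
force: [0.5, 0.1, -1.2]
finger_gap: 0.0231
finger_force: 59.4
```

Call:
drive_tool(
  deltas=[0,0,0.0004,0,0,0,0.0008,0,0,0,0.0008,0],
)

```text
t: 13.4
ee_pos: [0.4948, -0.0165, 0.0954]
tool_rot: [0.595, 0.804, -0.0, 0.0]
force: [0.0, -0.1, 2.1]
finger_gap: 0.0231
finger_force: 59.8
```

```bash
python3 -c "
from m import *
meas()
p=read_camera('scene');save(p,'e.png')
a=cv2.imread('pics/e.png')[110:250,180:320];cv2.imwrite('pics/ec.png',cv2.resize(a,None,fx=4,fy=4,interpolation=2))"
```

```text
scene 0.82 [241.9, 161.1] blue 415 cent [243.7 163.3]
rake-frame offset from tcp [[0.628, 0.003, -0.002], [0.627, 0.002, -0.003], [0.627, 0.004, -0.002]] yaw 0.2956
none top
F [ 0.00635096 -0.12181804  2.14990576] z [ 0.49479213 -0.01649204  0.09538773]
```

View pics/ec.png

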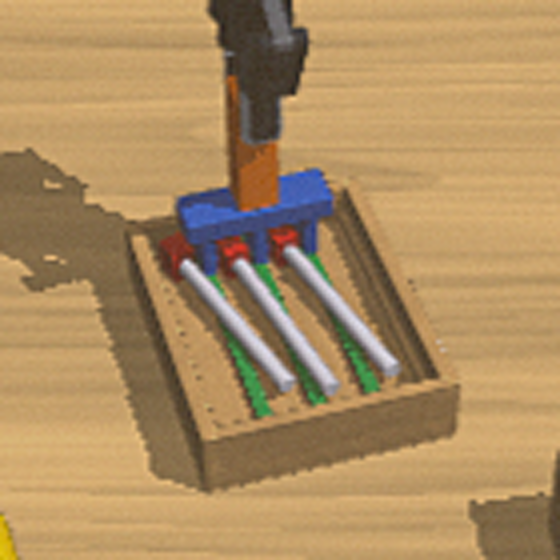

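Call:
drive_tool(
  deltas=[0,0.001,0.0001,0,0,0.004,0.0001,0,0,0.008,0.0001,0,0,0.012,0.0001,0,0,0.016,0.0001,0,0,0.02,0.0001,0,0,0.024,0.0001,0,0,0.025,0.0001,0],
)

```text
t: 14.45
ee_pos: [0.5094, -0.012, 0.0952]
tool_rot: [0.595, 0.804, 0.0, -0.0]
force: [-4.0, -1.3, 3.4]
finger_gap: 0.0232
finger_force: 60.1
```

Call:
drive_tool(
  deltas=[0,0.001,0,0,0,0.004,0,0,0,0.008,0,0,0,0.012,0,0,0,0.016,0,0,0,0.02,0,0,0,0.024,0,0,0,0.025,0,0],
)

```text
t: 15.25
ee_pos: [0.5237, -0.0076, 0.0953]
tool_rot: [0.595, 0.804, 0.0, -0.0]
force: [-4.6, -0.4, 6.0]
finger_gap: 0.0233
finger_force: 60.3
```

Call:
drive_tool(
  deltas=[0,0.001,-0.0002,0,0,0.004,-0.0002,0,0,0.008,-0.0002,0,0,0.012,-0.0002,0,0,0.016,-0.0002,0,0,0.02,-0.0002,0,0,0.024,-0.0002,0,0,0.025,-0.0002,0],
)

```text
t: 16.05
ee_pos: [0.5381, -0.0032, 0.0954]
tool_rot: [0.595, 0.804, 0.0, 0.0]
force: [-3.4, -1.0, 6.0]
finger_gap: 0.023
finger_force: 60.3
```

```bash
python3 -c "
from m import *
meas();goto((.553,-.001,.0953,.296+np.pi/2))
p=read_camera('scene');save(p,'f.png')
a=cv2.imread('pics/f.png')[110:250,180:320];cv2.imwrite('pics/fc.png',cv2.resize(a,None,fx=4,fy=4,interpolation=2))"
```

```text
scene 0.59 [248.0, 173.0] blue 444 cent [249.1 176.1]
rake-frame offset from tcp [[0.634, 0.001, -0.001], [0.634, 0.001, -0.002], [0.634, 0.003, -0.003]] yaw 0.2957
none top
F [-3.37022686 -0.97909192  5.99642122] z [ 0.53814507 -0.00323152  0.09539671]
t 16.25 tcp [ 0.538  -0.0033  0.0954] phi 1.8664 F [-2.52 -0.47  3.96] gap 0.0232
(0.553, -0.001, 0.0953, 1.8667963267948966) -> [-0.0036, 0.025, 0.0003] -0.0001
```

View pics/fc.png

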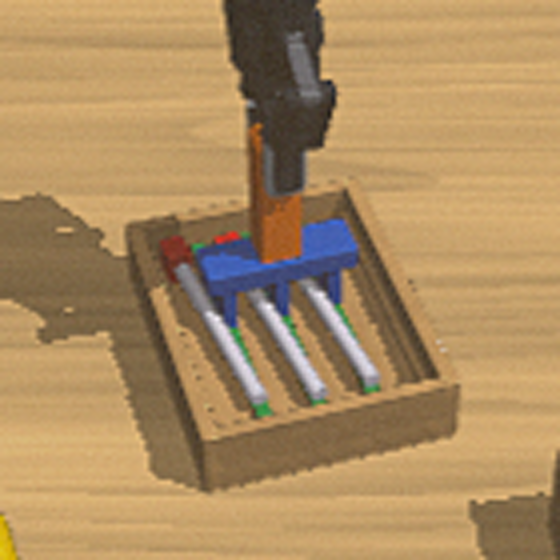

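Call:
drive_tool(
  deltas=[0,0.001,0,0,0,0.004,0,0,0,0.008,0,0,0,0.012,0,0,0,0.016,0,0,0,0.02,0,0,0,0.024,0,0,0,0.025,0,0],
)

```text
t: 17.1
ee_pos: [0.5525, 0.0011, 0.0954]
tool_rot: [0.595, 0.804, 0.0, 0.0]
force: [-4.7, 0.3, 4.6]
finger_gap: 0.0229
finger_force: 60.2
```

Call:
drive_tool(
  deltas=[0,0.001,0,0,0,0.004,0,0,0,0.008,0,0,0,0.012,0,0,0,0.016,0,0,0,0.02,0,0,0,0.024,0,0,0,0.028,0,0,0,0.032,0,0,0,0.033,0,0],
)

```text
t: 18.1
ee_pos: [0.5714, 0.0069, 0.0954]
tool_rot: [0.595, 0.804, 0.0, 0.0]
force: [-3.9, -1.5, 4.4]
finger_gap: 0.0231
finger_force: 60.0
```

```bash
python3 -c "
from h import *
goto((.553,-.001,.0953,.296+np.pi/2))"
```

```text
t 18.1 tcp [0.5714 0.0069 0.0954] phi 1.8665 F [-3.92 -1.51  4.45] gap 0.0231
(0.553, -0.001, 0.0953, 1.8667963267948966) -> [-0.0036, -0.0332, 0.0001] -0.0001
```

Call:
drive_tool(
  deltas=[0,0.001,0,0,0,0.004,0,0,0,0.008,0,0,0,0.012,0,0,0,0.016,0,0,0,0.02,0,0,0,0.024,0,0,0,0.028,0,0,0,0.032,0,0,0,0.033,0,0],
)

```text
t: 19.1
ee_pos: [0.5903, 0.0127, 0.0953]
tool_rot: [0.595, 0.804, 0.0, 0.0]
force: [-3.1, -1.0, 2.1]
finger_gap: 0.0231
finger_force: 59.9
```

Call:
drive_tool(
  deltas=[0,0.001,0,0,0,0.004,0,0,0,0.008,0,0,0,0.012,0,0,0,0.016,0,0,0,0.02,0,0,0,0.024,0,0,0,0.027,0,0,0,0.029,0,0,0,0.029,0,0,0,0.029,0,0],
)

```text
t: 20.2
ee_pos: [0.6069, 0.0177, 0.0954]
tool_rot: [0.595, 0.804, 0.0, 0.0]
force: [0.1, 0.2, 1.0]
finger_gap: 0.0226
finger_force: 59.7
```

```bash
python3 -c "
from m import *
meas();goto((.553,-.001,.2,.296+np.pi/2))
p=read_camera('scene');save(p,'g.png')
a=cv2.imread('pics/g.png')[110:250,180:320];cv2.imwrite('pics/gc.png',cv2.resize(a,None,fx=4,fy=4,interpolation=2))"
```

```text
scene 0.78 [256.3, 195.8] blue 482 cent [258.7 198.1]
rake-frame offset from tcp [[0.627, 0.002, -0.002], [0.625, 0.0, -0.001], [0.624, 0.003, -0.004]] yaw 0.2956
none top
F [0.05857471 0.22394704 0.97724874] z [0.60686952 0.01767508 0.09543493]
t 20.4 tcp [0.6068 0.0176 0.0954] phi 1.8664 F [-0.07  0.07  1.24] gap 0.0233
(0.553, -0.001, 0.2, 1.8667963267948966) -> [-0.0036, -0.0948, -0.1743] -0.0001
```

View pics/gc.png

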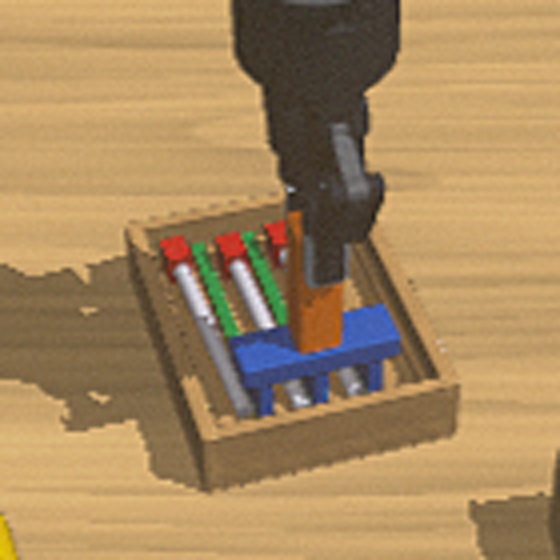

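Call:
drive_tool(
  deltas=[0,0,0.0002,0,0,0,0.0002,0,0,0,0.0002,0],
)

```text
t: 20.75
ee_pos: [0.6068, 0.0177, 0.0953]
tool_rot: [0.595, 0.804, 0.0, 0.0]
force: [-0.2, -0.1, 2.5]
finger_gap: 0.0233
finger_force: 59.8
```

Call:
drive_tool(
  deltas=[0,0,-0.01,0,0,0,-0.04,0,0,0,-0.09,0,0,0,-0.14,0,0,0,-0.175,0,0,0,-0.175,0],
)

```text
t: 21.35
ee_pos: [0.6079, 0.0178, 0.2033]
tool_rot: [0.595, 0.803, 0.001, 0.002]
force: [0.9, 0.0, -1.6]
finger_gap: 0.0232
finger_force: 59.5
```

```bash
python3 -c "
from h import *
p=read_camera('scene');save(p,'i.png')
f=p['frame'].astype(int);ty=.296;C=np.array([.555,-.0007,0])
for s in silhouettes('pin_a',p)[:4]:
    X=np.array([atz(p,(c,r),.025) for r,c in np.argwhere(s['pixels'])])-C
    L=R.from_euler('z',-ty).apply(X)
    print(round(s['score'],2),'slope',np.polyfit(L[:,0],L[:,1],1).round(3),L[:,0].min().round(3),L[:,0].max().round(3))
a=cv2.imread('pics/i.png')[110:250,180:320];cv2.imwrite('pics/ic.png',cv2.resize(a,None,fx=4,fy=4,interpolation=2))
goto((.483-.001*.4,.276+.0015,.2,.365+np.pi/2))"
```

```text
0.76 slope [ 0.043 -0.014] -0.077 0.067
0.76 slope [0.033 0.017] -0.073 0.067
0.48 slope [ 0.056 -0.044] -0.08 0.061
t 21.45 tcp [0.6065 0.0175 0.2001] phi 1.8663 F [-0.51 -0.13 -1.93] gap 0.023
(0.4826, 0.2775, 0.2, 1.9357963267948965) -> [0.4748, -0.0713, 0.0001] -0.0111
```

View pics/ic.png

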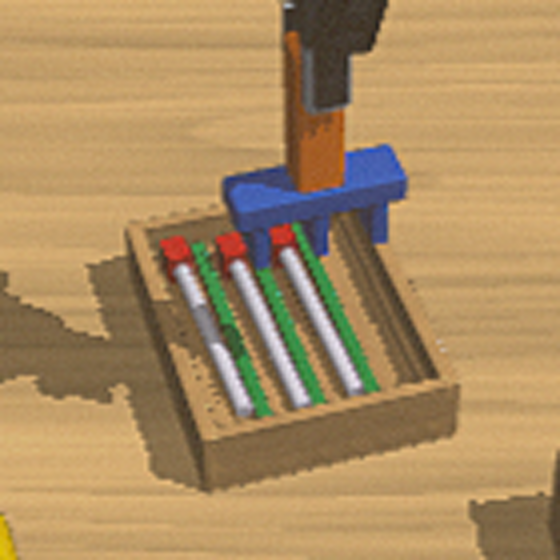

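Call:
drive_tool(
  deltas=[0.02,-0.003,0,0,0.06,-0.009,0,0,0.11,-0.016,0,0,0.16,-0.024,0,0,0.21,-0.031,0,0,0.26,-0.039,0,0,0.31,-0.046,0,0,0.36,-0.054,0,0,0.41,-0.061,0,0,0.45,-0.067,0,0,0.47,-0.07,0,0,0.475,-0.071,0,0,0.475,-0.071,0,0,0.475,-0.071,0,0],
)

```text
t: 22.85
ee_pos: [0.4834, 0.2767, 0.2]
tool_rot: [0.596, 0.803, -0.0, 0.0]
force: [-0.4, -0.1, -1.7]
finger_gap: 0.0232
finger_force: 59.3
```

Call:
drive_tool(
  deltas=[0,0,0.03,0,0,0,0.08,0,0,0,0.13,0,0,0,0.17,0,0,0,0.19,0,0,0,0.196,0,0,0,0.196,0,0,0,0.196,0],
)

```text
t: 23.65
ee_pos: [0.4836, 0.2781, 0.0837]
tool_rot: [0.595, 0.803, 0.001, 0.0]
force: [-0.2, 0.4, -1.4]
finger_gap: 0.0229
finger_force: 59.2
```

Call:
drive_tool(
  deltas=[0,0,0.002,0,0,0,0.004,0,0,0,0.006,0,0,0,0.006,0,0,0,0.006,0],
)

```text
t: 24.15
ee_pos: [0.4829, 0.2778, 0.0791]
tool_rot: [0.595, 0.804, 0.0, -0.0]
force: [-0.6, 0.7, -1.6]
finger_gap: 0.0231
finger_force: 59.2
```

Call:
drive_tool(
  deltas=[0,0,0.0008,0,0,0,0.0008,0,0,0,0.0008,0],
)

```text
t: 24.45
ee_pos: [0.4829, 0.2778, 0.0786]
tool_rot: [0.595, 0.804, -0.0, -0.0]
force: [0.3, -0.3, -2.2]
finger_gap: 0.0228
finger_force: 59.2
```

Call:
drive_tool(
  deltas=[0,0,0.0008,0,0,0,0.0008,0,0,0,0.0008,0],
)

```text
t: 24.75
ee_pos: [0.4829, 0.2778, 0.0781]
tool_rot: [0.595, 0.804, -0.0, -0.0]
force: [0.3, -0.3, -1.9]
finger_gap: 0.0229
finger_force: 59.2
```

Call:
drive_tool(
  deltas=[0,0,0.0008,0,0,0,0.0008,0,0,0,0.0008,0],
)

```text
t: 25.05
ee_pos: [0.483, 0.2779, 0.0779]
tool_rot: [0.595, 0.804, 0.0, 0.0]
force: [-1.3, -0.6, 6.4]
finger_gap: 0.023
finger_force: 60.2
```

Call:
drive_tool(
  deltas=[0,0,0.0008,0,0,0,0.0008,0,0,0,0.0008,0],
)

```text
t: 25.35
ee_pos: [0.4831, 0.278, 0.0779]
tool_rot: [0.595, 0.803, 0.0, 0.0]
force: [-3.4, -1.8, 14.6]
finger_gap: 0.0232
finger_force: 61.7
```

Call:
drive_tool(
  deltas=[0,0,0.0005,0,0,0,0.0005,0,0,0,0.0005,0],
)

```text
t: 25.65
ee_pos: [0.4832, 0.278, 0.0779]
tool_rot: [0.595, 0.804, 0.0, 0.0]
force: [-4.2, -4.1, 20.5]
finger_gap: 0.0234
finger_force: 62.4
```

Call:
drive_tool(
  deltas=[0,0,-0.0014,0,0,0,-0.0014,0,0,0,-0.0014,0],
)

```text
t: 25.95
ee_pos: [0.4831, 0.278, 0.0779]
tool_rot: [0.595, 0.804, 0.0, 0.0]
force: [-1.1, -1.3, 6.1]
finger_gap: 0.0232
finger_force: 60.5
```

Call:
drive_tool(
  deltas=[0,0,0,0,0,0,0,0,0,0,0,0,0,0,0,0,0,0,0,0,0,0,0,0,0,0,0,0,0,0,0,0],
  grip=-1,
)

```text
t: 26.75
ee_pos: [0.4829, 0.2779, 0.0777]
tool_rot: [0.595, 0.804, 0.0, -0.0]
force: [0.8, -0.1, 0.2]
finger_gap: 0.0852
finger_force: 0.0
```

Call:
drive_tool(
  deltas=[0,0,-0.02,0,0,0,-0.07,0,0,0,-0.14,0,0,0,-0.2,0,0,0,-0.25,0,0,0,-0.25,0,0,0,-0.25,0],
)

```text
t: 27.45
ee_pos: [0.4831, 0.2778, 0.2286]
tool_rot: [0.595, 0.803, 0.001, 0.0]
force: [0.0, -0.0, -0.2]
finger_gap: 0.0853
finger_force: 0.0
```

```bash
python3 -c "
from h import *
goto()
p=read_camera('scene');save(p,'j.png')
m=silhouettes('rake',p)[0]['pixels'];print(fit('rake',[(p,m)],[.483,.276,.3],.006))
a=cv2.imread('pics/j.png')[90:290,180:450];cv2.imwrite('pics/jc.png',cv2.resize(a,None,fx=2.9,fy=2.9,interpolation=2))"
```

```text
t 27.45 tcp [0.4831 0.2778 0.2286] phi 1.8663 F [ 0.   -0.02 -0.16] gap 0.0853
(array([0.483, 0.276, 0.3  ]), np.float64(-0.0))
```

View pics/jc.png

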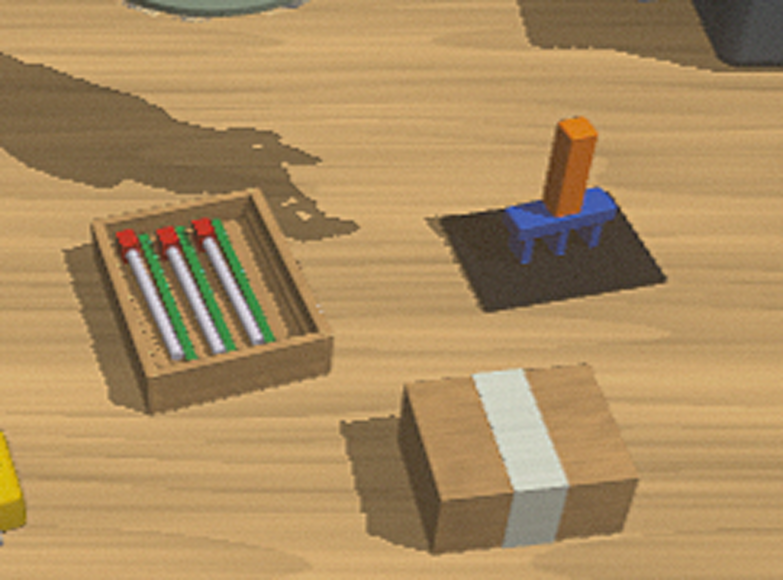

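The picture shows the rake standing upright, its middle tooth at about (560,248) on a pad centred near (553,250). All three pins lie parallel in their grooves.

```bash
python3 -c "
from cell import *
print(hand_in())"
```

```text
the job is handed in; nothing more can be done
None
```

The job is handed in, with no verdict returned: the last picture shows all three pins lying in their grooves and the rake standing upright near the middle of its pad, and readings between moves never showed more than about 8 N on the tray.

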